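# Feel out and mark the loose gas valve

## Task

One of the three brass toggle valves on the cellar bench has a worn, loose handle, and only rocking the handles shows which: gently (pushing with the fingers, not clamping, and never more than 20 N on a valve) rock them in line with their side pipes, towards the pipe and then away from it. Leave the loose handle leaning away from its pipe, right over to the end of its play, and set the aluminium marker frame over it, its foot flat on top of that valve's body with the handle through the hole. Leave everything else on the bench where it stands.

Things in the scene. Friction and masses are not known exactly. Their poses are not given: they have to be found in the camera images.
- valve_a: one of three toggle gas valves, alike outside, bolted down: dark steel foot plate 90 x 90 x 8 mm, round brass body with a square 66 x 66 mm flat top at 75 mm. Origin: centre of the foot's underside. A level side pipe 40 mm up sticks out along the valve's own -x to 78 mm from the origin; own z is up. Its upright black handle rocks in the own x-z plane, in line with the pipe
- valve_a_top (a point): centre of the flat top of this valve's body, 75 mm above the bench; the handle stands up through it
- handle_a_tip (a point): top end of this valve's handle: a black round bar 16 mm in diameter, standing 60 mm clear above the body's top (135 mm above the bench when upright)
- handle_a (a joint): lean of this handle (rad): 0 upright, + away from the pipe (own +x), about a level axis 60 mm above the bench. Stiff: it stays where left and takes about 1.5 to 2 N at its upper half to move. A sound one stops hard within about 0.06 either way; the one loose one goes to 0.16 (about 10 mm at the upper half). At the start all are nearly upright
- valve_b: one of three toggle gas valves, alike outside, bolted down: dark steel foot plate 90 x 90 x 8 mm, round brass body with a square 66 x 66 mm flat top at 75 mm. Origin: centre of the foot's underside. A level side pipe 40 mm up sticks out along the valve's own -x to 78 mm from the origin; own z is up. Its upright black handle rocks in the own x-z plane, in line with the pipe
- valve_b_top (a point): centre of the flat top of this valve's body, 75 mm above the bench; the handle stands up through it
- handle_b_tip (a point): top end of this valve's handle: a black round bar 16 mm in diameter, standing 60 mm clear above the body's top (135 mm above the bench when upright)
- handle_b (a joint): lean of this handle (rad): 0 upright, + away from the pipe (own +x), about a level axis 60 mm above the bench. Stiff: it stays where left and takes about 1.5 to 2 N at its upper half to move. A sound one stops hard within about 0.06 either way; the one loose one goes to 0.16 (about 10 mm at the upper half). At the start all are nearly upright
- valve_c: one of three toggle gas valves, alike outside, bolted down: dark steel foot plate 90 x 90 x 8 mm, round brass body with a square 66 x 66 mm flat top at 75 mm. Origin: centre of the foot's underside. A level side pipe 40 mm up sticks out along the valve's own -x to 78 mm from the origin; own z is up. Its upright black handle rocks in the own x-z plane, in line with the pipe
- valve_c_top (a point): centre of the flat top of this valve's body, 75 mm above the bench; the handle stands up through it
- handle_c_tip (a point): top end of this valve's handle: a black round bar 16 mm in diameter, standing 60 mm clear above the body's top (135 mm above the bench when upright)
- handle_c (a joint): lean of this handle (rad): 0 upright, + away from the pipe (own +x), about a level axis 60 mm above the bench. Stiff: it stays where left and takes about 1.5 to 2 N at its upper half to move. A sound one stops hard within about 0.06 either way; the one loose one goes to 0.16 (about 10 mm at the upper half). At the start all are nearly upright
- marker_bar (a point): centre of the grip bar of the marker frame (loose, bare aluminium, 0.12 kg, standing on the bench). The bar runs along own y, 66 mm long, 14 mm wide along own x (pinch it so), 12 mm high; two posts (14 x 6 mm) at its ends carry it over the foot. Its centre is 88 mm above the foot's underside, straight over the hole, with 76 mm of free height under it
- marker_foot (a point): centre of the underside of the marker frame's foot, a square plate 66 x 66 x 6 mm with a 40 mm round hole in its middle; own z along the frame's upright
- can: bystander, to be left alone: aluminium can, 52 mm across, 115 mm high, origin under its centre
- jar: bystander, to be left alone: small brown glass jar, 56 mm across, 75 mm high, origin under its centre
- carton: bystander, to be left alone: small cardboard carton 90 x 60 x 70 mm, origin under its centre
- roll: bystander, to be left alone: paper roll standing on end, 100 mm across, 50 mm high, origin under its centre
- bottle: bystander, to be left alone: green glass bottle, 60 mm across, 190 mm high, origin under its centre
- wrench: bystander, to be left alone: steel wrench lying on the bench near the robot
- screwdriver: bystander, to be left alone: screwdriver lying on the bench near the robot
Mind the look-alikes: they are no part of the job. Leave any orange look-alike of the valve_c alone. What is shaped like the valve_a but green or orange is not meant.

How it is judged:
By the outcome, as a careful person would: the job done as asked, in the order asked, and still so for the second after the job is handed in, with the robot touching nothing.
It also fails if it takes over 67 s, if anything falls off the work surface, if the arm or the gripper's body presses on something with over 40 N, if the wrist force passes 120 N, or if a joint passes its speed limit or range.

## Robot

A 6-joint arm with a two-finger parallel gripper is mounted at the origin on the work surface. World frame = base frame: x ahead of the robot, y to its left, z up, the work surface at z = 0. Lengths are in mm, angles in rad, forces in N, time in s.
With the tool pointing down it reaches from about 350 to 975 mm from the base axis. Payload 7.1 kg.
Tool frame: the origin (TCP) lies midway between the tips of the shut fingers; the grasp point (between the pads) lies ctrl.tcp_to_grasp behind it (ctrl.tcp_to_grasp is the distance from the TCP to the grasp point, in mm); z points along the fingers, y is the direction in which the jaws open and shut (so a half turn about z gives the same grasp; the last joint's range is limited). The gripper opens to 88 mm and grips with 3 to 60 N. Pads are 20 mm wide; open, the fingers measure 115 mm over their backs; the gripper's body (75 mm by 178 mm) begins 61 mm behind the grasp point.
Start: joints at [1.143, 0.423, 1.63, -0, 1.089, -0.019], TCP at [248.41, 573.495, 222.675] pointing down, gripper open.
Joint ranges: [-3, 3], [-0.9, 2.11], [0.09, 2.58], [-1.31, 4.45], [0.11, 2.69], [-2.54, 2.54]. Speed limits (rad/s): [2.39, 2.39, 3.01, 3.14, 3.14, 3.14].

## Interface

Orientations are given as a rotation vector (axis times angle).
In Python, from workcell import ctrl gives the robot as it stands.
- The arm moves only by the tool play_rows, never from a script. Its argument "increments" is text: rows parted by semicolons, each of 5 numbers parted by spaces: the opening, from 0 (shut) to 1 (fully open), then the shift along the world's x, y, z in m, then the turn about the world's z in degrees. A call has 1 to 20 rows; each row shifts and turns the commanded pose from where the row before left it; what a row does not reach is not made up. A row lasts 1/10 s, in which the tool goes at most 50 mm and 8.59 degrees, less where a joint would pass 70% of its speed; a pose out of reach is approached as far as the arm can. A call is refused whole if a number of a shift passes 0.05 or a number of a turn 8.59, either way. A call with a gripper value outside its range is refused whole. The fingers move at their own pace and stop on an object; the grip force is fixed at half the most. Time passes only in rows, so rows that do not move let the fingers close. It gives the time, the measured TCP pose, the force and the opening at its end, in the units of the state.
- ctrl.get_obs(): the state, without advancing time (a new reading comes with each control period).
- ctrl.get_image(name): name is "scene" or "top"; returns a dict with "img" (400x640x3 uint8, red, green, blue), "range_z" (400x640 float32, mm along the optical axis (not along the pixel's ray), 0 where there is no reading), "vertical_fov" (degrees; the focal length in pixels is half the picture's height over the tangent of half this angle, whatever the lens; pixels are square), "cx", "cy" (the principal point, pixels), "origin" and "attitude" of the camera in the world. Camera axes: x right, y down, z forward; pixel columns grow to the right and rows downward; lengths in mm; the calibration is good to about 2 mm. A picture is of the moment at which its call begins.
- ctrl.close_job(): hands the job in, once; it reports no verdict.
The state is a dict: "t": time; "qpos": joint angles; "qvel": joint speeds; "joint_torque": joint torques, N m; "ee_pos": TCP position; "orientation": TCP orientation; "ft_force": force on the tool from outside, world axes, zero at the start; "moment": the same for the moment, N m; "width": finger opening in mm.
Only numpy, scipy, OpenCV 4.12 (cv2) and the standard library are available. Lean on these libraries where they do the work, as an engineer would, in place of code of your own. Each camera call takes 0.05 s, during which the arm holds its last target. There are 200 camera calls.

## Working session

There is one attempt and no reset: what is moved stays moved. The work goes in short steps, Python scripts to look and compute and a tool call to move; the robot and the scene stay as the last step left them, time stands still between calls to the robot, and variables do not carry over. Pictures are saved under pics/ and viewed, on a budget of 10 in all, crops included, one or two more only if the job needs it, and the job is handed in when it is done.

Besides the shell and the picture viewer there is one more tool, called after "Call:" as name(argument=value, ...) on one line, values as JSON. play_rows: Moves the arm, as the interface text tells. Its arguments: {"type":"object","properties":{"increments":{"type":"string"}},"required":["increments"]}

```bash
mkdir -p pics
cat > h.py <<'E'
import numpy as np, cv2
from scipy.spatial.transform import Rotation as R
from workcell import ctrl
def get(name):
    d=ctrl.get_image(name); a=np.array(d["attitude"],float)
    d["R"]=a if a.shape==(3,3) else R.from_rotvec(a).as_matrix() if a.size==3 else None
    return d
def cloud(d):
    z=d["range_z"].astype(float); h,w=z.shape
    f=h/2/np.tan(np.radians(d["vertical_fov"])/2)
    u,v=np.meshgrid(np.arange(w),np.arange(h))
    P=np.stack([(u-d["cx"])/f*z,(v-d["cy"])/f*z,z],-1)
    W=P@d["R"].T+np.array(d["origin"]); W[z==0]=np.nan
    return W
def save(n,img): cv2.imwrite("pics/"+n+".png",cv2.cvtColor(img,cv2.COLOR_RGB2BGR))
E
python3 - <<'E'
from h import *
for n in("scene","top"):
    d=get(n); save(n+"0",d["img"]); np.savez(n+"0.npz",W=cloud(d),img=d["img"])
    print(n,d["origin"],d["attitude"],d["vertical_fov"],d["cx"],d["cy"])
print(ctrl.get_obs(),ctrl.tcp_to_grasp)
E
```

```text
scene [1176.34843587  711.99322251  930.34255854] [-0.81502718 -2.45029412  1.18505607] 55.44973049409133 318.01757523649803 193.06953017805486
top [ 416.63662255  -96.00991343 1434.32140458] [-2.17880054  2.17450703 -0.08211675] 48.15220613548006 312.6693034811685 198.41190456081165
{'t': 0.1, 'qpos': array([ 1.14299996e+00,  4.23785363e-01,  1.63056851e+00, -8.75955651e-06,
        1.08858988e+00, -1.90014143e-02]), 'qvel': array([-0.001132  , -0.00257366, -0.00072619,  0.00061324, -0.00038592,
       -0.00013905]), 'joint_torque': array([ 8.72235687e-04, -5.45621896e+01, -2.74322766e+01,  6.46169577e-02,
        1.88234966e-02,  8.07511668e-06]), 'ee_pos': array([248.22092055, 573.07408177, 221.98405742]), 'orientation': array([-6.37606106e-01, -3.07591051e+00,  2.07205779e-03]), 'ft_force': array([0.02365899, 0.25763763, 0.1281227 ]), 'moment': array([0.05386011, 0.05956128, 0.03276153]), 'width': 87.83876620389364} 18.700000000000003
```

View pics/top0.png

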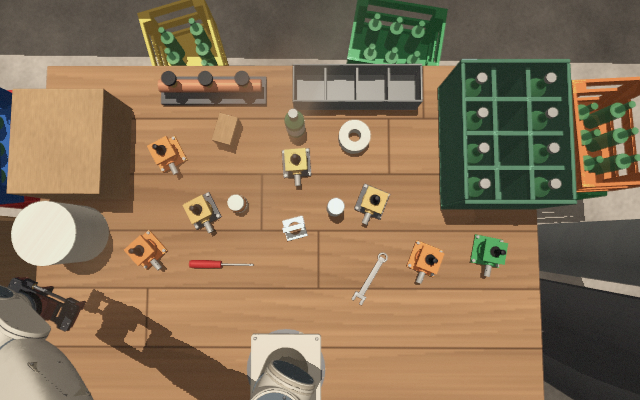

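View pics/scene0.png

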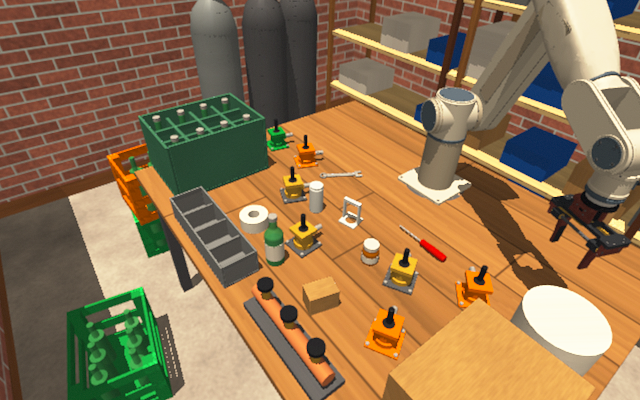

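The top view shows three brass valves at px (200,210), (295,162) and (372,202), and the marker frame at (294,228). The orange and green look-alikes are elsewhere. Next I measure them.

```bash
cat > meas.py <<'E'
from h import *
T=np.load("top0.npz"); S=np.load("scene0.npz")
W=T["W"]; W2=S["W"]
def near(c,r,W): 
    P=W.reshape(-1,3); return P[(np.hypot(P[:,0]-c[0],P[:,1]-c[1])<r)]
for n,(u,v) in dict(v1=(200,210),v2=(295,162),v3=(372,202),marker=(294,228),roll=(354,137),jar=(236,203),can=(336,207),bottle=(294,120),carton=(227,132)).items():
    c=np.nanmedian(W[v-6:v+7,u-6:u+7].reshape(-1,3),0)
    print(n,"seed",c.round(0))
    if n[0]=="v" or n=="marker":
        for nm,WW in(("top",W),("scene",W2)):
            P=near(c,85,WW)
            if n=="marker":
                bands=[(80,100),(15,78),(3,12)]
            else: bands=[(70,79),(128,145),(90,125),(35,62)]
            for lo,hi in bands:
                Q=P[(P[:,2]>lo)&(P[:,2]<hi)]
                if len(Q)<4: print("  ",nm,lo,hi,len(Q)); continue
                (cx,cy),(w,h),a=cv2.minAreaRect(Q[:,:2].astype(np.float32))
                print("  ",nm,lo,hi,len(Q),"mean",Q.mean(0).round(1),"rect",np.round([cx,cy,w,h,a],1))
E
python3 meas.py
python3 - <<'E'
import cv2,numpy as np
a=cv2.imread('pics/top0.png');c=a[100:250,170:410]
cv2.imwrite('pics/crop0.png',cv2.resize(c,None,fx=3.3,fy=3.3,interpolation=cv2.INTER_CUBIC))
E
```

```text
v1 seed [492. 255.  76.]
   top 70 79 384 mean [494.8 264.9  74.4] rect [508.3 241.3  66.6 124.1  27.8]
   top 128 145 23 mean [494.8 266.2 134.3] rect [494.5 266.   11.8  14.3   2.2]
   top 90 125 17 mean [493.2 261.4 106.1] rect [493.1 261.7   6.5  14.7  67. ]
   top 35 62 109 mean [450.  241.2  47.3] rect [451.7 232.8  47.7  44.9  29.6]
   scene 70 79 352 mean [498.3 271.7  74. ] rect [509.  243.4  73.8 133.1  24.3]
   scene 128 145 23 mean [495.3 272.7 132.2] rect [494.1 272.   14.6  13.7  17.3]
   scene 90 125 47 mean [499.6 275.  107.7] rect [498.7 275.    8.9  15.6  37.9]
   scene 35 62 115 mean [509.8 246.7  46.3] rect [503.4 236.9 112.2 118.1  43.7]
v2 seed [640. -33.  77.]
   top 70 79 375 mean [648.2 -32.7  75. ] rect [649.  -32.4  66.4  65.9   4.3]
   top 128 145 20 mean [647.9 -32.3 135.1] rect [648.1 -32.6  12.4  11.8   1.1]
   top 90 125 12 mean [644.1 -33.9 105. ] rect [644.8 -33.9   6.6  15.2  18. ]
   top 35 62 102 mean [598.1 -37.2  47.9] rect [627.1 -44.4  35.3 111.9  73.9]
   scene 70 79 262 mean [652.4 -22.   73.9] rect [648.3 -26.9  70.1  69.3   4. ]
   scene 1
[... 913 characters left out ...]
.9   45.5] rect [ 509.7 -246.9   34.1   97.6   76.5]
marker seed [438. -29.   6.]
   top 80 100 104 mean [439.2 -28.   93.2] rect [439.6 -28.4  14.   65.3  15.4]
   top 15 78 4 mean [439.7 -46.7  56.1] rect [433.8 -33.3   6.6  60.5  21. ]
   top 3 12 519 mean [437.5 -30.7   5.4] rect [437.4 -29.1 161.5 165.2  68.2]
   scene 80 100 94 mean [440.9 -20.8  89.4] rect [438.5 -24.   21.   67.3  19.2]
   scene 15 78 91 mean [440.7 -19.9  46.4] rect [439.7 -23.1  17.6  67.2  14.3]
   scene 3 12 129 mean [444.5 -22.8   5.3] rect [440.9 -33.5 132.1 107.8  12.9]
roll seed [ 734. -220.   10.]
jar seed [514. 146.  75.]
can seed [ 499. -156.  115.]
bottle seed [751. -33. 138.]
carton seed [735. 179.  69.]
```

View pics/crop0.png

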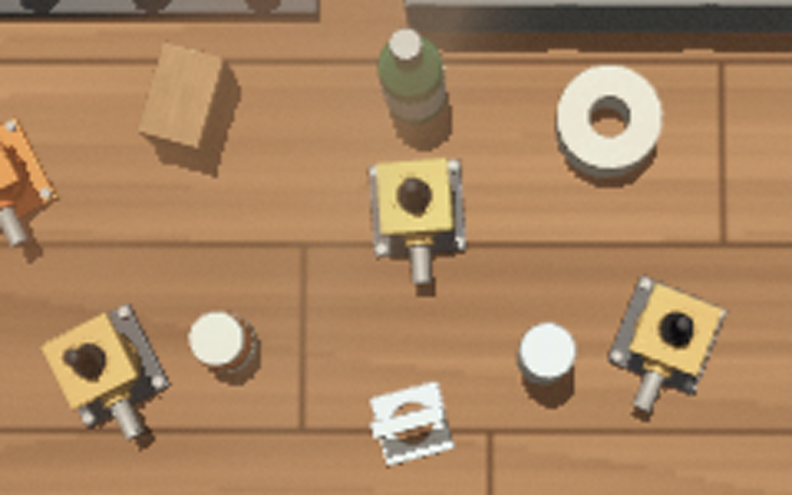

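The crop shows the pipes clearly. Own +x yaws are about 28° (left valve), 4.5° (middle) and −22.6° (right), so all three are nearly radial to the robot. The two cameras differ by about 5 mm in y, so I'll use contact to settle that. Moving over the left valve with the jaws along its own x.

Call:
play_rows(increments="0.5 0.0246 -0.0307 0 -3.86;0.5 0.0246 -0.0307 0 -3.86;0.5 0.0246 -0.0307 0 -3.86;0.5 0.0246 -0.0307 0 -3.86;0.5 0.0246 -0.0307 0 -3.86;0.5 0.0246 -0.0307 0 -3.86;0.5 0.0246 -0.0307 0 -3.86;0.5 0.0246 -0.0307 0 -3.86;0.5 0.0246 -0.0307 0 -3.86;0.5 0.0246 -0.0307 0 -3.86;0.5 0 0 0 0;0.5 0 0 0 0")

```text
t: 1.3
ee_pos: [494.5, 265.8, 222.3]
orientation: [-1.62, -2.691, 0.001]
ft_force: [-0.1, 0.1, 0.1]
width: 43.9
```

```bash
cat > fing.py <<'E'
from h import *
o=ctrl.get_obs(); e=o["ee_pos"]; M=R.from_rotvec(o["orientation"]).as_matrix()
for n in("scene","top"):
    P=cloud(get(n)).reshape(-1,3); L=(P-e)@M   # tool frame
    Q=L[(abs(L[:,0])<30)&(abs(L[:,1])<60)&(L[:,2]>-45)&(L[:,2]<5)]
    print(n,len(Q), "tool-frame pct x",np.percentile(Q[:,0],[1,10,50,90,99]).round(1) if len(Q) else "", "y",np.percentile(Q[:,1],[1,10,25,50,75,90,99]).round(1) if len(Q) else "", "zmax",Q[:,2].max().round(1) if len(Q) else "")
    print(M[:2,:2].round(2).tolist())
E
python3 fing.py
```

```text
scene 92 tool-frame pct x [-9.6 -7.7  1.3 10.7 12.4] y [28.1 29.7 30.8 31.7 32.9 34.3 36.8] zmax 0.7
[[-0.47, 0.88], [0.88, 0.47]]
top 9 tool-frame pct x [-13.8 -13.  -12.3  -1.8  -0.1] y [20.4 21.  21.9 22.4 26.2 27.8 30. ] zmax 2.1
[[-0.47, 0.88], [0.88, 0.47]]
```

Call:
play_rows(increments="0.5 0 0 -0.02 0;0.5 0 0 -0.02 0;0.5 0 0 -0.02 0;0.5 0 0 -0.02 0;0.5 0 0 -0.02 0;0.5 0 0 0 0;0.5 0 0 0 0")

```text
t: 2.1
ee_pos: [493.8, 267.4, 122.8]
orientation: [-1.616, -2.694, 0.001]
ft_force: [0.4, -0.2, 0.0]
width: 44.1
```

Call:
play_rows(increments="0.5 -0.0018 -0.0009 0 0;0.5 -0.0018 -0.0009 0 0;0.5 -0.0018 -0.0009 0 0;0.5 -0.0018 -0.0009 0 0;0.5 -0.0018 -0.0009 0 0;0.5 0 0 0 0;0.5 0 0 0 0")

```text
t: 2.8
ee_pos: [485.5, 262.0, 122.7]
orientation: [1.619, 2.692, 0.0]
ft_force: [-0.5, 0.3, 1.0]
width: 43.9
```

Call:
play_rows(increments="0.5 -0.0018 -0.0009 0 0;0.5 0 0 0 0")

```text
t: 3.0
ee_pos: [483.6, 261.1, 122.7]
orientation: [1.619, 2.693, 0.0]
ft_force: [0.1, 0.8, 0.8]
width: 43.9
```

Call:
play_rows(increments="0.5 -0.0018 -0.0009 0 0;0.5 0 0 0 0")

```text
t: 3.2
ee_pos: [482.0, 260.3, 122.8]
orientation: [1.618, 2.692, 0.001]
ft_force: [0.9, -0.2, 0.2]
width: 43.9
```

Call:
play_rows(increments="0.5 -0.0018 -0.0009 0 0;0.5 0 0 0 0")

```text
t: 3.4
ee_pos: [480.6, 259.5, 123.0]
orientation: [1.618, 2.692, 0.002]
ft_force: [3.3, 0.8, -0.4]
width: 43.9
```

Call:
play_rows(increments="0.5 -0.0018 -0.0009 0 0;0.5 0 0 0 0")

```text
t: 3.6
ee_pos: [479.8, 259.1, 123.1]
orientation: [1.617, 2.691, 0.005]
ft_force: [6.4, 2.3, -3.0]
width: 43.9
```

Call:
play_rows(increments="0.5 -0.0009 -0.0005 0 0;0.5 0 0 0 0")

```text
t: 3.8
ee_pos: [479.7, 259.0, 123.1]
orientation: [1.617, 2.69, 0.007]
ft_force: [9.3, 3.7, -5.1]
width: 43.9
```

Call:
play_rows(increments="0.5 -0.0009 -0.0005 0 0;0.5 0 0 0 0")

```text
t: 4.0
ee_pos: [479.3, 258.9, 123.1]
orientation: [1.617, 2.689, 0.009]
ft_force: [11.4, 5.1, -6.7]
width: 44.0
```

Towards the pipe, this valve stops hard after about 4 mm. Now the other way.

Call:
play_rows(increments="0.5 0.0053 0.0028 0 0;0.5 0.0053 0.0028 0 0;0.5 0.0053 0.0028 0 0;0.5 0.0053 0.0028 0 0;0.5 0.0053 0.0028 0 0;0.5 0 0 0 0;0.5 0 0 0 0")

```text
t: 4.7
ee_pos: [502.8, 271.4, 122.5]
orientation: [-1.618, -2.692, 0.001]
ft_force: [0.2, -0.6, -0.7]
width: 43.6
```

Call:
play_rows(increments="0.5 0.0018 0.0009 0 0;0.5 0 0 0 0")

```text
t: 4.9
ee_pos: [504.7, 272.3, 122.7]
orientation: [1.618, 2.693, 0.0]
ft_force: [0.6, 0.2, 0.5]
width: 43.8
```

Call:
play_rows(increments="0.5 0.0018 0.0009 0 0;0.5 0 0 0 0")

```text
t: 5.1
ee_pos: [506.4, 273.2, 122.7]
orientation: [-1.618, -2.692, 0.001]
ft_force: [-0.6, 0.4, -0.3]
width: 44.1
```

Call:
play_rows(increments="0.5 0.0018 0.0009 0 0;0.5 0 0 0 0")

```text
t: 5.3
ee_pos: [508.4, 274.1, 122.7]
orientation: [-1.619, -2.692, 0.0]
ft_force: [-1.2, -0.1, 1.2]
width: 44.0
```

Call:
play_rows(increments="0.5 0.0018 0.0009 0 0;0.5 0 0 0 0")

```text
t: 5.5
ee_pos: [510.2, 275.0, 122.7]
orientation: [-1.618, -2.692, 0.0]
ft_force: [-0.9, -1.6, 1.3]
width: 44.1
```

Call:
play_rows(increments="0.5 0.0018 0.0009 0 0;0.5 0 0 0 0")

```text
t: 5.7
ee_pos: [511.0, 275.4, 122.6]
orientation: [-1.618, -2.691, 0.003]
ft_force: [-4.9, -2.1, 4.3]
width: 43.9
```

Call:
play_rows(increments="0.5 0.0018 0.0009 0 0;0.5 0 0 0 0")

```text
t: 5.9
ee_pos: [511.5, 275.7, 122.4]
orientation: [-1.617, -2.69, 0.007]
ft_force: [-8.2, -4.9, 8.1]
width: 43.8
```

Call:
play_rows(increments="0.5 0.0018 0.0009 0 0;0.5 0 0 0 0")

```text
t: 6.1
ee_pos: [512.0, 276.0, 122.3]
orientation: [-1.616, -2.689, 0.012]
ft_force: [-12.8, -5.9, 11.5]
width: 44.3
```

The left valve is sound: ±0.055 rad of play in total. I'm backing off, lifting and going to the middle valve.

Call:
play_rows(increments="0.5 -0.0085 -0.0045 0 0;0.5 -0.0085 -0.0045 0 0;0.5 0 0 0.025 0;0.5 0 0 0.025 0;0.5 0.017 -0.033 0 -2.6;0.5 0.017 -0.033 0 -2.6;0.5 0.017 -0.033 0 -2.6;0.5 0.017 -0.033 0 -2.6;0.5 0.017 -0.033 0 -2.6;0.5 0.017 -0.033 0 -2.6;0.5 0.017 -0.033 0 -2.6;0.5 0.017 -0.033 0 -2.6;0.5 0.017 -0.033 0 -2.6;0.5 0 0 0 0;0.5 0 0 0 0")

```text
t: 7.6
ee_pos: [651.4, -29.0, 172.4]
orientation: [-2.132, -2.307, -0.0]
ft_force: [-0.4, 0.9, 0.8]
width: 43.7
```

Call:
play_rows(increments="0.5 -0.002 -0.001 -0.025 0;0.5 0 0 -0.0245 0;0.5 0 0 0 0;0.5 -0.0025 -0.0002 0 0;0.5 -0.0025 -0.0002 0 0;0.5 -0.0025 -0.0002 0 0;0.5 -0.0025 -0.0002 0 0;0.5 0 0 0 0;0.5 0 0 0 0")

```text
t: 8.5
ee_pos: [639.6, -30.2, 123.6]
orientation: [2.131, 2.308, 0.001]
ft_force: [-0.2, -1.0, 0.2]
width: 43.6
```

Call:
play_rows(increments="0.5 -0.002 -0.0002 0 0;0.5 0 0 0 0")

```text
t: 8.7
ee_pos: [637.3, -30.3, 123.1]
orientation: [-2.131, -2.308, 0.0]
ft_force: [-0.4, -0.4, 0.0]
width: 44.1
```

Call:
play_rows(increments="0.5 -0.002 -0.0001 0 0;0.5 0 0 0 0")

```text
t: 8.9
ee_pos: [635.2, -30.4, 123.1]
orientation: [-2.131, -2.308, 0.0]
ft_force: [-0.5, 0.2, 0.6]
width: 44.1
```

Call:
play_rows(increments="0.5 -0.002 -0.0002 0 0;0.5 0 0 0 0")

```text
t: 9.1
ee_pos: [633.6, -30.6, 123.3]
orientation: [2.131, 2.308, 0.0]
ft_force: [0.6, -0.5, 0.5]
width: 43.8
```

Call:
play_rows(increments="0.5 -0.002 -0.0001 0 0;0.5 0 0 0 0")

```text
t: 9.3
ee_pos: [631.6, -30.8, 123.3]
orientation: [2.131, 2.308, 0.0]
ft_force: [0.2, -0.5, 0.6]
width: 44.0
```

Call:
play_rows(increments="0.5 -0.002 -0.0002 0 0;0.5 0 0 0 0")

```text
t: 9.5
ee_pos: [629.5, -30.9, 123.3]
orientation: [2.131, 2.308, 0.0]
ft_force: [0.8, 0.2, 1.6]
width: 44.3
```

Call:
play_rows(increments="0.5 -0.002 -0.0001 0 0;0.5 0 0 0 0")

```text
t: 9.7
ee_pos: [627.3, -31.0, 123.2]
orientation: [2.131, 2.308, -0.0]
ft_force: [0.8, -0.7, 0.7]
width: 44.1
```

Call:
play_rows(increments="0.5 -0.002 -0.0002 0 0;0.5 0 0 0 0")

```text
t: 9.9
ee_pos: [625.3, -31.2, 123.2]
orientation: [-2.131, -2.308, 0.0]
ft_force: [-0.2, -0.2, 0.7]
width: 43.8
```

Run:
```python
from h import *
d=get("scene"); save("s1",cv2.resize(d["img"][130:300,200:420],None,fx=3.5,fy=3.5,interpolation=cv2.INTER_CUBIC))
```

```text
(no output)
```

View pics/s1.png

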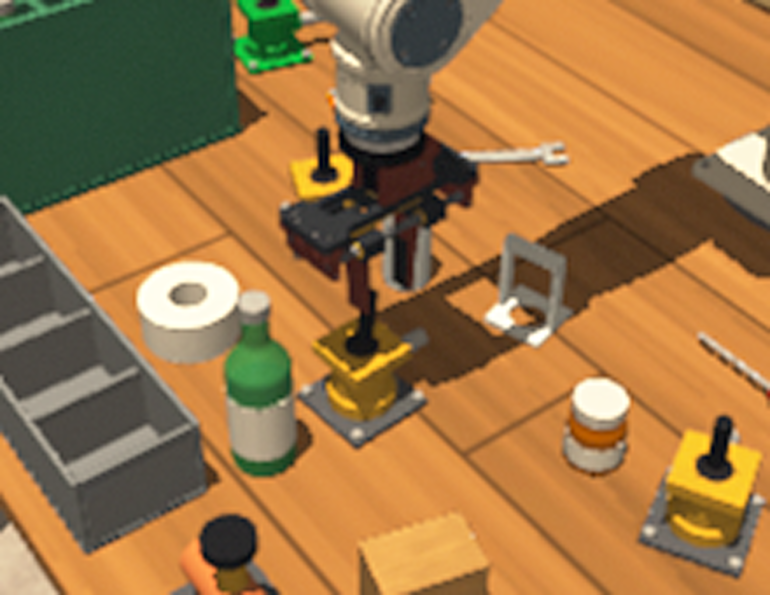

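The handle (crop px 365,320) leans toward the pipe with the outer finger against it. I'll keep pushing until it stops.

Call:
play_rows(increments="0.5 -0.002 -0.0002 0 0;0.5 0 0 0 0")

```text
t: 10.15
ee_pos: [623.9, -31.4, 123.2]
orientation: [2.13, 2.308, 0.001]
ft_force: [3.2, 0.8, -1.2]
width: 43.8
```

Call:
play_rows(increments="0.5 -0.002 -0.0001 0 0;0.5 0 0 0 0")

```text
t: 10.35
ee_pos: [623.5, -31.4, 123.5]
orientation: [2.129, 2.306, 0.005]
ft_force: [8.3, 0.5, -4.0]
width: 44.1
```

Stopped after about 10 mm, so the middle valve is the loose one. I'll narrow the jaws a little without touching the handle (keeps clear of the bottle), then push it away from the pipe.

Call:
play_rows(increments="0.5 0.006 0.0005 0 0;0.5 0.007 0.0005 0 0;0.5 0.006 0.0005 0 0;0.32 0 0 0 0;0.32 0 0 0 0;0.32 0 0 0 0;0.32 0 0 0 0")

```text
t: 11.05
ee_pos: [640.2, -30.0, 123.1]
orientation: [-2.131, -2.308, 0.0]
ft_force: [-0.4, -0.2, -0.6]
width: 28.1
```

Call:
play_rows(increments="0.32 0.004 0.0003 0 0;0.32 0.004 0.0003 0 0;0.32 0.003 0.0002 0 0;0.32 0.003 0.0002 0 0;0.32 0 0 0 0;0.32 0 0 0 0")

```text
t: 11.65
ee_pos: [654.8, -29.0, 123.1]
orientation: [2.131, 2.308, 0.001]
ft_force: [0.5, 0.0, 0.5]
width: 28.5
```

Call:
play_rows(increments="0.32 0.002 0.0002 0 0;0.32 0.002 0.0002 0 0;0.32 0 0 0 0")

```text
t: 11.95
ee_pos: [658.7, -28.6, 123.2]
orientation: [2.131, 2.308, 0.0]
ft_force: [-0.7, -0.7, 0.9]
width: 28.4
```

Call:
play_rows(increments="0.32 0.002 0.0002 0 0;0.32 0.002 0.0001 0 0;0.32 0 0 0 0")

```text
t: 12.25
ee_pos: [662.9, -28.3, 123.2]
orientation: [2.131, 2.308, 0.001]
ft_force: [-0.8, -0.1, 1.4]
width: 27.9
```

Call:
play_rows(increments="0.32 0.002 0.0002 0 0;0.32 0 0 0 0")

```text
t: 12.45
ee_pos: [664.7, -28.1, 123.2]
orientation: [2.131, 2.308, 0.0]
ft_force: [-0.6, 0.2, 0.6]
width: 27.9
```

Call:
play_rows(increments="0.32 0.0015 0.0001 0 0;0.32 0 0 0 0")

```text
t: 12.65
ee_pos: [665.2, -28.0, 123.0]
orientation: [-2.13, -2.307, 0.002]
ft_force: [-4.5, -0.0, 2.1]
width: 28.4
```

Call:
play_rows(increments="0.32 0.0015 0.0001 0 0;0.32 0 0 0 0")

```text
t: 12.85
ee_pos: [665.5, -28.0, 122.9]
orientation: [-2.129, -2.306, 0.005]
ft_force: [-8.7, -1.0, 6.0]
width: 27.8
```

Call:
play_rows(increments="0.32 -0.004 -0.0003 0 0;0.32 -0.004 -0.0003 0 0;0.32 0 0 0 0;0.32 0 0 0 0")

```text
t: 13.25
ee_pos: [659.9, -28.5, 123.3]
orientation: [2.131, 2.308, 0.001]
ft_force: [-0.6, 0.9, 0.5]
width: 28.1
```

Call:
play_rows(increments="0.32 0 0 0.02 0;0.32 0 0 0.03 0;0.5 0 0 0.03 0;0.5 -0.03 0 0.01 2;0.5 -0.04 0 0 2;0.5 -0.04 0 0 2;0.5 -0.04 0 0 2;0.5 -0.04 0 0 2;0.5 -0.0304 0.001 0 0.9;0.5 0 0 0 0;0.5 0 0 0 0")

```text
t: 14.35
ee_pos: [439.9, -27.6, 213.8]
orientation: [1.901, 2.498, 0.002]
ft_force: [-0.2, 0.1, -0.2]
width: 43.7
```

```bash
python3 - <<'E'
from h import *
T=get("top"); S=get("scene")
for n,W in(("top",cloud(T)),("scene",cloud(S)),("top0",np.load("top0.npz")["W"]),("scene0",np.load("scene0.npz")["W"])):
    P=W.reshape(-1,3)
    for nm,c,r,bands in(("v2",(648.5,-30),60,[(70,79),(100,112),(115,128),(128,145)]),("mk",(439.5,-26),48,[(83,100),(20,75),(3.5,12)])):
        for lo,hi in bands:
            Q=P[(np.hypot(P[:,0]-c[0],P[:,1]-c[1])<r)&(P[:,2]>lo)&(P[:,2]<hi)]
            if len(Q)>5:
                q=cv2.minAreaRect(Q[:,:2].astype(np.float32)); print(n,nm,lo,hi,len(Q),Q.mean(0).round(1),np.round(q[0]+q[1]+(q[2],),1))
a=cv2.resize(S["img"][150:270,240:400],None,fx=4.5,fy=4.5,interpolation=cv2.INTER_CUBIC); save("s2",a)
E
python3 fing.py
```

```text
top v2 70 79 355 [646.9 -31.9  75.1] [649.3 -32.6  66.6  65.5   4.2]
top v2 115 128 10 [654.7 -31.6 122.2] [658.1 -30.2  14.7  11.8  27. ]
top v2 128 145 21 [659.9 -32.2 134.2] [660.1 -32.3  12.1  13.1  88.3]
scene v2 70 79 259 [651.5 -22.4  74. ] [649.  -26.6  68.1  69.    4.9]
scene v2 100 112 12 [657.9 -22.1 105.7] [658.7 -22.3   6.3  16.   68.3]
scene v2 115 128 14 [660.5 -22.6 120.5] [660.3 -21.6   7.9  14.4  76.3]
scene v2 128 145 16 [660.4 -24.9 130.8] [661.  -25.3  15.4  12.1  35.2]
scene mk 83 100 83 [441.  -20.6  90.8] [439.7 -22.7  17.6  65.7  15.9]
scene mk 20 75 78 [440.3 -22.1  46.4] [439.6 -23.5  18.4  69.5  18.5]
scene mk 3.5 12 103 [442.3 -24.5   5.6] [440.6 -24.9  68.1  70.3  14.5]
top0 v2 70 79 375 [648.2 -32.7  75. ] [649.  -32.4  66.4  65.9   4.3]
top0 v2 128 145 20 [647.9 -32.3 135.1] [648.1 -32.6  12.4  11.8   1.1]
top0 mk 83 100 102 [439.4 -28.2  93.4] [439.5 -28.3  13.9  65.3  14.5]
top0 mk 3.5 12 249 [438.  -27.    6.4] [436.5 -25.9  89.1  88.3  31.2]
scene0 v2 70 79 262 [652.4 -22.   73.9] [648.3 -26.9  70.1  69.3   4. ]
scene0 v2 100 112 12 [652.9 -23.7 105.7] [653.3 -24.2   5.4  14.1  32.5]
scene0 v2 115 128 17 [653.4 -24.4 121.6] [653.6 -24.2   8.6  15.2  30.2]
scene0 v2 128 145 17 [649.5 -26.  132.3] [648.9 -26.2  15.4  11.9  79.2]
scene0 mk 83 100 88 [441.  -21.5  89.9] [438.4 -24.2  21.   66.9  17.9]
scene0 mk 20 75 83 [440.5 -18.8  47. ] [440.4 -22.9  16.2  67.2  14.3]
scene0 mk 3.5 12 116 [444.5 -22.4   5.6] [440.4 -25.9  69.7  74.4   8.3]
scene 151 tool-frame pct x [-10.3  -6.3   4.8  12.7  14.3] y [-31.1 -24.7 -22.4  23.9  31.2  32.8  34.7] zmax 2.6
[[-0.27, 0.96], [0.96, 0.27]]
top 0 tool-frame pct x  y  zmax 
[[-0.27, 0.96], [0.96, 0.27]]
```

View pics/s2.png

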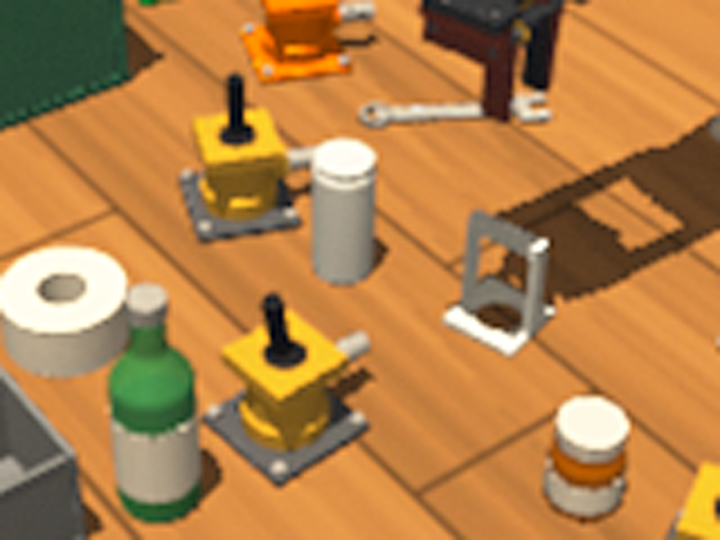

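The picture shows the middle handle (crop px 275,320) leaning away from its pipe; its tip moved 12 mm. The frame stands at crop (500,285). Now grasping the bar.

Call:
play_rows(increments="0.5 -0.0005 0.0015 -0.03 0;0.5 0 0 -0.04 0;0.5 0 0 -0.04 0;0.5 0 0 -0.024 0;0.5 0 0 -0.010 0;0.5 0 0 0 0;0.3 0 0 0 0;0.2 0 0 0 0;0.1 0 0 0 0;0.1 0 0 0 0;0.1 0 0 0 0;0.1 0 0 0 0")

```text
t: 15.75
ee_pos: [439.0, -26.1, 69.8]
orientation: [1.901, 2.5, 0.001]
ft_force: [-2.5, 0.3, 7.8]
width: 13.7
```

Call:
play_rows(increments="0 0 0 0.01 0;0 0 0 0.03 0;0 0 0 0.04 0;0 0 0 0.04 0;0 0 0 0.036 0;0 0.03 -0.0004 0 -1.85;0 0.04 -0.0004 0 -1.85;0 0.04 -0.0005 0 -1.85;0 0.04 -0.0005 0 -1.85;0 0.04 -0.0005 0 -1.85;0 0.0315 -0.0005 0 -1.85;0 0 0 0 0;0 0 0 0 0;0 0 0 0 0")

```text
t: 17.15
ee_pos: [658.6, -28.7, 225.0]
orientation: [-2.134, -2.304, 0.002]
ft_force: [0.2, -0.5, -1.3]
width: 13.6
```

Run:
```python
from h import *
o=ctrl.get_obs(); e=o["ee_pos"]; M=R.from_rotvec(o["orientation"]).as_matrix()
print(e.round(1),o["ft_force"].round(1),o["width"])
S=get("scene")
save("s3",cv2.resize(S["img"][100:270,240:400],None,fx=3.5,fy=3.5,interpolation=cv2.INTER_CUBIC))
P=cloud(S).reshape(-1,3); zf=e[2]-69.8
for lo,hi in((zf-6,zf+10),(zf+15,zf+65)):
    Q=P[(np.hypot(P[:,0]-e[0],P[:,1]-e[1])<55)&(P[:,2]>lo)&(P[:,2]<hi)]
    q=cv2.minAreaRect(Q[:,:2].astype(np.float32)); print(len(Q),Q.min(0).round(1),Q.max(0).round(1),np.round(q[0]+q[1]+(q[2],),1))
```

```text
[658.6 -28.7 225. ] [ 0.2 -0.5 -1.3] 13.637153601095385
225 [622.1 -61.3 151.6] [693.4  10.7 165.1] [658.8 -26.3  68.8  69.8   5. ]
113 [650.7 -58.8 170.5] [669.    9.3 220.1] [659.9 -25.   16.4  68.1   1.9]
```

View pics/s3.png

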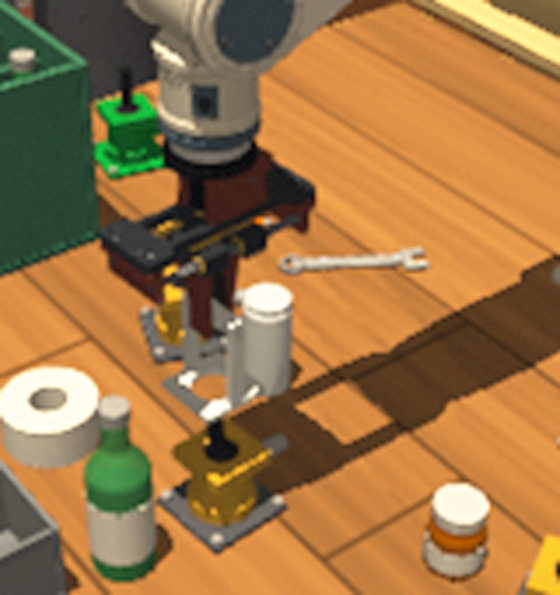

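The frame is held upright and square to the valve (foot px ~(212,390), handle below). Lowering along the leaning handle.

Call:
play_rows(increments="0 0 0 -0.01 0;0 0 0 -0.01 0;0 -0.0016 -0.0001 -0.01 0;0 -0.0016 -0.0001 -0.01 0;0 -0.0016 -0.0001 -0.01 0;0 -0.0016 -0.0001 -0.01 0;0 -0.0016 -0.0002 -0.01 0;0 -0.0015 -0.0002 -0.006 0;0 0 0 0 0;0 0 0 0 0")

```text
t: 18.2
ee_pos: [650.8, -29.6, 149.3]
orientation: [2.135, 2.304, 0.0]
ft_force: [-0.7, -1.0, -1.4]
width: 13.8
```

Call:
play_rows(increments="0 -0.002 -0.0002 -0.001 0;0 0 0 -0.002 0;0 0 0 0 0;0 0 0 0 0")

```text
t: 18.6
ee_pos: [648.7, -29.8, 146.3]
orientation: [2.135, 2.304, 0.0]
ft_force: [0.4, 0.3, -1.8]
width: 14.0
```

Call:
play_rows(increments="0 0 0 -0.001 0;0 0 0 0 0;0 0 0 0 0")

```text
t: 18.9
ee_pos: [648.6, -29.8, 145.1]
orientation: [-2.135, -2.305, 0.0]
ft_force: [-0.6, 0.9, -1.9]
width: 13.8
```

Call:
play_rows(increments="0 0 0 -0.001 0;0 0 0 0 0;0 0 0 0 0")

```text
t: 19.2
ee_pos: [648.7, -29.8, 145.0]
orientation: [2.135, 2.305, 0.0]
ft_force: [-2.5, 0.8, 6.1]
width: 13.8
```

Call:
play_rows(increments="0.25 0 0 0.0005 0;0.4 0 0 0 0;0.5 0 0 0 0;0.5 0 0 0 0;0.5 0 0 0 0;0.5 0 0 0 0")

```text
t: 19.8
ee_pos: [648.6, -29.8, 144.6]
orientation: [-2.135, -2.305, 0.0]
ft_force: [-0.2, 0.4, -0.2]
width: 43.8
```

Call:
play_rows(increments="0.5 0 0 0.015 0;0.5 0 0 0.03 0;0.5 0 0 0.04 0;0.5 -0.03 0 0.02 0;0.5 -0.04 0 0 0;0.5 -0.04 0 0 0;0.5 -0.04 0 0 0;0.5 -0.04 0 0 0;0.5 -0.04 0 0 0;0.5 -0.03 0 0 0;0.5 0 0 0 0;0.5 0 0 0 0;0.5 0 0 0 0")

```text
t: 21.1
ee_pos: [390.1, -29.9, 250.6]
orientation: [2.134, 2.303, 0.002]
ft_force: [0.3, -0.4, 0.2]
width: 44.1
```

Run:
```python
from h import *
S=get("scene");T=get("top")
a=cv2.resize(S["img"][150:270,240:400],None,fx=3.5,fy=3.5,interpolation=cv2.INTER_CUBIC)
b=cv2.resize(T["img"][110:200,250:340],None,fx=4,fy=4,interpolation=cv2.INTER_CUBIC)
c=np.zeros((420,560+0,3),np.uint8); 
out=np.vstack([a[:300],np.zeros((300,560,3),np.uint8)]); out[300:600,100:460]=b[:300]; save("s4",out)
for n,W in(("top",cloud(T)),("scene",cloud(S))):
    P=W.reshape(-1,3)
    for lo,hi in((66,73),(78.5,86),(90,125),(126,145),(150,180)):
        Q=P[(np.hypot(P[:,0]-648.5,P[:,1]+30)<60)&(P[:,2]>lo)&(P[:,2]<hi)]
        if len(Q)>5:
            q=cv2.minAreaRect(Q[:,:2].astype(np.float32)); print(n,lo,hi,len(Q),Q.mean(0).round(1),np.round(q[0]+q[1]+(q[2],),1))
    # tip of handle inside the frame
    Q=P[(np.hypot(P[:,0]-660,P[:,1]+29)<14)&(P[:,2]>120)&(P[:,2]<140)]
    print(n,"tip",len(Q),Q.mean(0).round(1) if len(Q) else "")
```

```text
top 66 73 15 [636.  -34.7  70.5] [635.6 -39.1  53.6  34.4  26.6]
top 78.5 86 197 [641.4 -32.3  81.7] [648.3 -32.8  66.1  64.6   3.8]
top 90 125 22 [647.8 -32.5 105.1] [654.9 -31.9  26.5  65.    4. ]
top 126 145 12 [654.  -32.2 132.5] [654.  -31.8  23.7  65.4   4.4]
top 150 180 130 [648.1 -31.4 167.7] [649.1 -31.3  15.5  63.8   5. ]
top tip 7 [665.  -30.3 132.4]
scene 66 73 44 [659.2 -12.1  70.1] [649.1 -24.1  67.5  61.6   3.2]
scene 78.5 86 131 [655.2 -23.6  80.7] [648.6 -25.9  68.3  64.8   0.8]
scene 90 125 99 [653.5 -21.7 107.7] [655.2 -25.3  23.9  66.5   5.1]
scene 126 145 54 [653.6 -23.6 134.4] [655.8 -24.4  25.2  65.2   4.8]
scene 150 180 111 [650.6 -23.  164.5] [649.3 -25.5  15.9  67.4   3.7]
scene tip 25 [661.2 -23.  129. ]
```

View pics/s4.png

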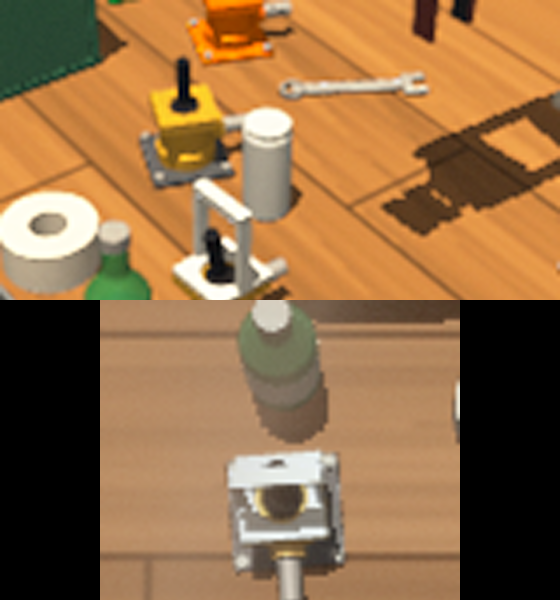

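The picture shows the foot flat on the middle valve, centred to about 1 mm with its top face at 81 mm. The handle goes through the hole and still leans away from the pipe (tip x ≈ 661). The gripper is clear, so I'm handing in.

```bash
python3 -c "
from workcell import ctrl
o=ctrl.get_obs();print(o['t'],o['ft_force'].round(1));print(ctrl.close_job())"
```

```text
21.2 [ 0.   0.6 -0.7]
the job is handed in; nothing more can be done
None
```

The job is handed in at 21.2 s: the middle valve has the loose handle, and the marker frame now stands on it.

- **Left valve:** it stopped hard after about 3.5 mm each way (about ±0.055 rad), so it is sound.
- **Middle valve:** it moved about 10 mm each way (±0.16 rad), so it is the loose one. I pushed its handle away from the pipe against the stop, at about 9 N horizontally, and left it there.
- **Right valve:** I did not rock it. With one valve sound and one clearly loose, I took the question as settled.

**Last checks:**
- The top camera puts the foot within about 1 mm of the valve's centre, square to it to about 0.5°. Its top face is at 81 mm, so it sits flat.
- The handle goes through the hole and still leans away. The scene camera puts its tip at x ≈ 661 mm, against about 649 mm upright. The top camera could not confirm this afterwards, because the bar hides most of the tip.
- The gripper was clear of everything. I did not re-measure the bystanders, but the arm did not come near them.

**Disagreements and limits:**
- The two cameras differed by about 6 mm in y. I placed the frame by relative positions, which agreed to about 1 mm between cameras, and by contact.
- The highest force reading came while rocking the left valve: about 14 N horizontally, or 18 N with the vertical part. That is under the 20 N limit, but readings came only at the end of each move.

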